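# Unpile the microscope accessories into their trays

### The job

The microscope accessories have been piled on top of one another. Take the pile apart and stand each piece upright inside its own shallow black tray: the eyepiece in the small round dish, the aluminium canister in the large round dish, the square box in the square tray and the long slide case in the long tray. These are optics and glass, so set each one down instead of dropping it, tip nothing over, and leave the amber bottle and the jar where they stand.

Things in the scene. Friction and masses are not known exactly. Their poses are not given: they have to be found in the camera images.
- eyepiece: Microscope eyepiece, top of the pile at the start: a black cylinder 32 mm in diameter and 34 mm high, with a narrower steel tube 23 mm in diameter and 16 mm high on top of it (50 mm in all), about 0.08 kg. It stands either on the canister or on the square box. Loose. Origin: centre of its underside; z up.
- canister: Round aluminium lens canister, a plain closed cylinder 54 mm in diameter and 40 mm high, about 0.12 kg. At the start it stands on one end of the slide case, 42 mm from the case's middle. Loose. Origin: centre of its underside; z up.
- glass_box: Closed square white plastic box for cover glasses, 46 x 46 mm and 40 mm high, about 0.09 kg. At the start it stands on the other end of the slide case, 42 mm from the case's middle, its sides parallel to the case's within 0.1 rad. Loose. Origin: centre of its underside; z up. x and y are square to its sides.
- slide_case: Long closed wooden slide case (pale brown, with a dark seam round its sides and a small steel catch), 170 mm (its x) by 60 mm (its y) and 35 mm high, about 0.3 kg; it stands on the bench and carries the pile at the start. Loose. Origin: centre of its underside; z up.
- dish_small: Small round black dish, 62 mm outside and 56 mm inside diameter; place of the eyepiece. The tray is fixed to the bench. Its floor is 3 mm thick, its rim stands 8 mm above the bench, its wall is 3 mm thick. Origin: centre of the underside, on the bench; z up.
- dish_large: Large round black dish, 90 mm outside and 84 mm inside diameter; place of the canister. The tray is fixed to the bench. Its floor is 3 mm thick, its rim stands 8 mm above the bench, its wall is 3 mm thick. Origin: centre of the underside, on the bench; z up.
- tray_square: Square black tray, 76 x 76 mm outside and 70 x 70 mm inside; place of the square box. x and y are square to its sides. The tray is fixed to the bench. Its floor is 3 mm thick, its rim stands 8 mm above the bench, its wall is 3 mm thick. Origin: centre of the underside, on the bench; z up.
- tray_long: Long black tray, 200 mm (its x) by 90 mm (its y) outside, 194 x 84 mm inside; place of the slide case, either way round. The tray is fixed to the bench. Its floor is 3 mm thick, its rim stands 8 mm above the bench, its wall is 3 mm thick. Origin: centre of the underside, on the bench; z up.
- reagent_bottle: Bystander: amber glass bottle with a black cap, 60 mm in diameter, 120 mm high, standing on the bench; leave it alone. Origin: centre of its underside.
- sample_jar: Bystander: clear jar with a white lid, 64 mm in diameter, 70 mm high, standing on the bench; leave it alone. Origin: centre of its underside.

How it is judged:
By the outcome, as a careful person would: the job done as asked, in the order asked, and still so for the second after the job is handed in, with the robot touching nothing.
It also fails if it takes over 112 s, if anything falls off the work surface, if the arm or the gripper's body presses on something with over 40 N, if the wrist force passes 120 N, or if a joint passes its speed limit or range.

### The arm

A 6-joint arm with a two-finger parallel gripper is mounted at the origin on the work surface. World frame = base frame: x ahead of the robot, y to its left, z up, the work surface at z = 0. Lengths are in mm, angles in rad, forces in N, time in s.
With the tool pointing down it reaches from about 400 to 825 mm from the base axis. Payload 7 kg.
Tool frame: the origin (TCP) lies between the finger pads; the fingertips stand 22 mm ahead of it and the grasp point (between the pads) lies 3 mm ahead of it (bot.tcp_to_tips is the distance from the TCP to the fingertips, in mm); z points along the fingers, y is the line along which they close (so a half turn about z gives the same grasp; the last joint's range is limited). The gripper opens to 88 mm and grips with 3 to 60 N. Pads are 19 mm wide; open, the fingers measure 130 mm over their backs; the gripper's body (78 mm by 193 mm) begins 47 mm behind the grasp point.
Start: joints at [-0.874, 0.359, 0.012, 0, -1.224, -0.288], TCP at [268.29, -619.367, 248.561] pointing down, gripper open.
Joint ranges: [-3.07, 3.07], [-1.43, 2.12], [-1.02, 1.25], [-3.03, 1.67], [-3.05, -0], [-3.03, 3.03]. Speed limits (rad/s): [2.39, 2.39, 3.01, 3.14, 3.14, 3.14].

### API

Orientations are given as a 3x3 rotation matrix whose columns are the frame's x, y, z axes.
In Python, from cell import bot gives the robot as it stands.
- The arm moves only by the shell command python3 jog.py, which reads ROWS from standard input. ROWS is one flat JSON list of numbers that holds 1 to 8 rows one after another, with no inner brackets; each row has 7 numbers: dx, dy, dz in mm, then a rotation vector rx, ry, rz in rad, then the finger opening in mm; each row is the pose to reach, as a shift and turn from the pose commanded when the command began, along the tool's axes at that moment; what a row does not reach only later rows make up. A row lasts 1/12 s, in which the tool goes at most 41.7 mm and 0.125 rad, less where a joint would pass 70% of its speed; a pose out of reach is approached as far as the arm can. The fingers move at their own pace and stop on an object; the grip force is fixed at half the most. Time passes only in rows, so rows that do not move let the fingers close. It prints the time, the measured TCP pose, the force, the opening and the grip force at its end. Input that does not fit is refused with a message, and nothing moves.
- bot.observe(): the state, without advancing time (a new reading comes with each control period).
- bot.read_camera(name): name is "side" or "top" or "wrist"; returns a dict with "img" (480x640x3 uint8, red, green, blue), "depth" (480x640 float32, mm along the optical axis (not along the pixel's ray), 0 where there is no reading), "fx", "fy", "cx", "cy" (pixels), "R" (3x3) and "t" (3): a world point X has camera coordinates R X + t. Camera axes: x right, y down, z forward; pixel columns grow to the right and rows downward; lengths in mm; the calibration is good to about 2 mm. A picture is of the moment at which its call begins.
- bot.finish_job(): hands the job in; it is judged then, once.
The state is a dict: "clock": time; "joint_positions": joint angles; "joint_velocities": joint speeds; "tau": joint torques, N m; "eef_pos": TCP position; "tool_rot": TCP orientation; "force": force on the tool from outside, world axes, zero at the start; "moment": the same for the moment, N m; "width": finger opening in mm; "finger_force": force on a finger pad.
Only numpy, scipy, OpenCV 4.12 (cv2) and the standard library are available. Lean on these libraries where they do the work, as an engineer would, in place of code of your own. Each camera call takes 0.05 s, during which the arm holds its last target. There are 200 camera calls.

## Working session

There is one attempt and no reset: what is moved stays moved. The work goes in short steps, Python scripts to look and compute and a shell command to move; the robot and the scene stay as the last step left them, time stands still between calls to the robot, and variables do not carry over. Pictures are saved under pics/ and viewed, at most 14 in all, crops included, and the job is handed in when it is done.

```bash
ls; mkdir -p pics
python3 - <<'E'
from cell import bot
import cv2,numpy as np,pickle
s=bot.observe();print(s['clock'],s['eef_pos'],s['tool_rot'],s['width'])
d={}
for n in('top','side'):
    c=bot.read_camera(n);d[n]=c;cv2.imwrite(f'pics/{n}0.png',c['img'][:,:,::-1]);print(n,c['fx'],c['cx'],c['cy'],np.round(c['R'],3).tolist(),c['t'])
pickle.dump(d,open('d0.pkl','wb'))
E
```

```text
cell.py
jog.py
pics
0.0 [ 268.12959879 -618.95881684  247.61759078] [[-9.17637191e-01 -3.97418372e-01 -7.88851484e-04]
 [-3.97419131e-01  9.17636020e-01  1.47251435e-03]
 [ 1.38674280e-04  1.66473861e-03 -9.99998605e-01]] 87.74005790094122
top 436.206731118691 328.76889183623393 243.06173190053036 [[0.025, -1.0, 0.003], [-0.998, -0.025, -0.063], [0.063, -0.001, -0.998]] [ 72.19469617 579.95337644 980.89520993]
side 522.0968380892048 319.46954737120467 234.83828217392994 [[-0.981, -0.196, 0.014], [-0.145, 0.674, -0.725], [0.133, -0.713, -0.689]] [ 596.40894453   65.10498193 1132.06121133]
```

View pics/top0.png

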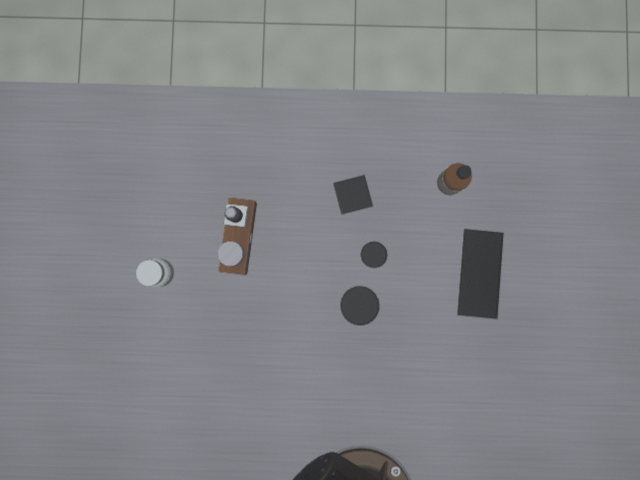

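View pics/side0.png

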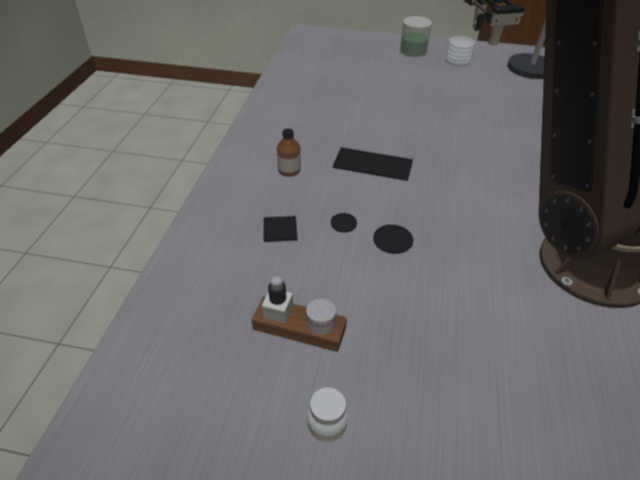

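The top view shows the eyepiece (233,213) on the box (236,215), the canister at (230,254), and both on the case (238,236). The trays are square (353,195), small dish (374,254), large dish (360,305) and long (481,274). The side view confirms this. Next I measure positions.

```bash
cat > h.py <<'E'
import cv2,numpy as np
def ray(c,uv,z):
    uv=np.atleast_2d(np.asarray(uv,float)); R,t=np.array(c['R']),np.array(c['t'])
    d=np.c_[(uv[:,0]-c['cx'])/c['fx'],(uv[:,1]-c['cy'])/c['fy'],np.ones(len(uv))]@R
    o=-R.T@t
    return (o+d*((z-o[2])/d[:,2])[:,None])[:,:2]
def blobs(m,roi,amin=30):
    x0,y0,x1,y1=roi; k=np.zeros(m.shape,np.uint8); k[y0:y1,x0:x1]=m[y0:y1,x0:x1]
    cs=cv2.findContours(k,cv2.RETR_EXTERNAL,cv2.CHAIN_APPROX_NONE)[0]
    return sorted([c for c in cs if cv2.contourArea(c)>amin],key=cv2.contourArea)[::-1]
def rect(c,cnt,z):
    p=ray(c,cnt[:,0,:],z).astype(np.float32); (x,y),(w,h),a=cv2.minAreaRect(p)
    if w<h: w,h,a=h,w,a+90
    return np.round([x,y,w,h,np.radians((a+90)%180-90)],3)
E
python3 - <<'E'
import pickle; from h import *
d=pickle.load(open('d0.pkl','rb'))
R={'top':dict(sq=(325,165,382,222),sm=(358,238,392,272),lg=(335,282,385,330),lo=(450,222,512,325)),
'side':dict(sq=(255,210,305,248),sm=(326,208,362,236),lg=(368,220,418,256),lo=(325,143,420,184))}
for n in R:
    c=d[n]; m=(c['img'].max(2)<60).astype(np.uint8)
    for k,r in R[n].items():
        b=blobs(m,r); print(n,k,len(b),rect(c,b[0],8))
c=d['top'];im=c['img'].astype(int); 
br=((im[:,:,0]-im[:,:,2])>25).astype(np.uint8)
b=blobs(br,(205,185,270,285)); print('case',[rect(c,x,35) for x in b])
for v,u in[(215,245),(222,237),(254,230),(250,235),(236,238),(213,233),(210,230)]: print(u,v,im[v,u],c['depth'][v,u])
hsv=cv2.cvtColor(c['img'],cv2.COLOR_RGB2HSV)
cv2.imwrite('pics/zoom0.png',cv2.resize(np.hstack([c['img'][185:285,195:275],d['side']['img'][270:350,245:355][:, :, :].repeat(1,0) if 0 else cv2.resize(d['side']['img'][270:350,245:355],(110,100))]),None,fx=4,fy=4,interpolation=0)[:,:,::-1])
E
```

```text
Traceback (most recent call last):
IndexError: list index out of range
```

Run:
```python
import pickle; from h import *
d=pickle.load(open('d0.pkl','rb'))
R={'top':dict(sq=(325,165,382,222),sm=(358,238,392,272),lg=(335,282,385,330),lo=(450,222,512,325)),
'side':dict(sq=(255,210,305,248),sm=(326,208,362,236),lg=(368,220,418,256),lo=(325,143,420,184))}
for n in R:
    c=d[n]; g=c['img'].max(2)
    for k,(x0,y0,x1,y1) in R[n].items():
        t=(int(g[(y0+y1)//2,(x0+x1)//2])+int(g[y0+2,x0+2]))/2
        b=blobs((g<t).astype(np.uint8),(x0,y0,x1,y1)); print(n,k,t,len(b),rect(c,b[0],8))
c=d['top'];im=c['img'].astype(int); 
br=((im[:,:,0]-im[:,:,2])>20).astype(np.uint8)
b=blobs(br,(205,185,270,285)); print('case',[rect(c,x,35) for x in b])
for v,u in[(215,245),(222,237),(254,230),(250,235),(236,238),(213,233),(210,230)]: print(u,v,im[v,u],c['depth'][v,u])
cv2.imwrite('pics/zoom0.png',cv2.resize(np.hstack([c['img'][185:285,195:275],cv2.resize(d['side']['img'][270:350,245:355],(110,100))]),None,fx=4,fy=4,interpolation=0)[:,:,::-1])
```

```text
top sq 104.5 1 [694.074  33.757  76.701  76.568  -1.288]
top sm 103.0 1 [555.337 -16.928  60.275  59.059   0.805]
top lg 106.0 1 [437.587  13.049  88.759  87.538   0.806]
top lo 102.0 1 [ 5.17839e+02 -2.64106e+02  1.99409e+02  9.24250e+01 -7.20000e-02]
side sq 82.5 1 [692.244  38.45   82.222  73.595  -1.292]
side sm 80.5 1 [553.892 -12.09   65.756  58.19   -1.39 ]
side lg 83.0 1 [436.987  18.442  90.445  89.082  -1.36 ]
side lo 79.0 1 [ 5.16807e+02 -2.58442e+02  1.99109e+02  9.78510e+01 -7.20000e-02]
case [array([ 5.88612e+02,  2.94796e+02,  1.68023e+02,  5.99750e+01,
       -9.70000e-02])]
245 215 [173 178 173] 947.1665
237 222 [123 127 130] 939.6968
230 254 [157 158 166] 941.2701
235 250 [157 157 165] 936.67615
238 236 [109  85  68] 984.6844
233 213 [159 162 168] 893.8072
230 210 [158 161 167] 896.58307
```

View pics/zoom0.png

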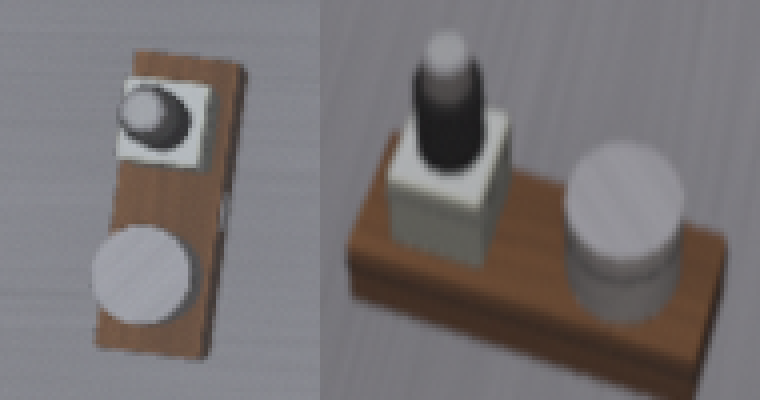

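The zoom shows the steel tube top at about (231,212.5), the canister top at about (230.5,254) and the box top at about (236,215.5). The box is nearly parallel to the case.

Run:
```python
import pickle; from h import *
d=pickle.load(open('d0.pkl','rb'))
T=lambda p:(195+p[0]/4,185+p[1]/4); S=lambda p:(245+(p[0]-320)/4,270+p[1]/5)
for n,t,s,z in[('eye',(145,110),(446,52),125),('can',(142,275),(625,202),75),('box',(163,121),(449,150),75)]:
    print(n,ray(d['top'],T(t),z).round(1),ray(d['side'],S(s),z).round(1))
q=[ray(d['top'],T(p),75)[0] for p in[(125,78),(210,85),(198,166),(117,158)]]
print(np.round(q,1).tolist())
q=[ray(d['top'],T(p),35)[0] for p in[(133,52),(238,63),(203,358),(95,347)]];print(np.round(q,1).tolist(),np.mean(q,0))
q=[ray(d['side'],S(p),35)[0] for p in[(348,250),(392,135),(726,237),(692,355)]];print(np.round(q,1).tolist(),np.mean(q,0))
```

```text
eye [[629.1 288.3]] [[628.9 292.4]]
can [[546.1 297.7]] [[545.6 302.7]]
box [[629.8 289.6]] [[628.8 295.8]]
[[652.8, 311.1], [650.1, 264.9], [605.8, 269.8], [609.0, 313.7]]
[[673.6, 316.7], [668.8, 257.0], [501.8, 270.7], [506.4, 331.4]] [587.63028414 293.97076863]
[[672.5, 320.2], [667.5, 262.9], [501.6, 278.1], [508.2, 333.4]] [587.46428304 298.62893167]
```

```bash
cat >> h.py <<'E'
def go(x,y,z,yaw,s=None):
    from cell import bot
    s=s or bot.observe(); R=np.array(s['tool_rot']); w=np.array([x,y,z])-s['eef_pos']
    cur=np.arctan2(-R[0,1],R[1,1]); print('delta tool',(R.T@w).round(1),'rz',round(cur-yaw,3),'dist',round(np.linalg.norm(w),1),'tilt',R[:2,2].round(4))
E
python3 -c "from h import go; go(629,290.5,220,-.09)"
echo '[-25, 25, 0, 0, 0, 0.06, 88, -50, 50, 0, 0, 0, 0.12, 88, -75, 75, 0, 0, 0, 0.19, 88, -100, 100, 0, 0, 0, 0.25, 88, -125, 125, 0, 0, 0, 0.31, 88, -150, 150, 0, 0, 0, 0.37, 88, -175, 175, 0, 0, 0, 0.44, 88, -200, 200, 0, 0, 0, 0.5, 88]' | python3 jog.py; python3 -c "from h import go; go(629,290.5,220,-.09)"
```

```text
clock: 0.77
eef_pos: [372.4, -354.6, 248.3]
tool_rot: [[-0.995, 0.095, -0.0], [0.095, 0.995, 0.0], [0.0, 0.0, -1.0]]
force: [1.2, 0.9, 0.3]
width: 87.5
finger_force: 0.0
delta tool [-194.3  666.6   28.4] rz -0.005 dist 694.9 tilt [-0.0003  0.0003]
```

```bash
echo '[-11, 39, 0, 0, 0, 0, 88, -22, 78, 0, 0, 0, 0, 88, -33, 116, 0, 0, 0, 0, 88, -44, 154, 0, 0, 0, 0, 88, -55, 192, 0, 0, 0, 0, 88, -66, 230, 0, 0, 0, 0, 88, -77, 268, 0, 0, 0, 0, 88, -88, 306, 0, 0, 0, 0, 88]' | python3 jog.py; echo '[-11, 38, 2, 0, 0, 0, 88, -22, 76, 6, 0, 0, 0, 88, -33, 114, 10, 0, 0, 0, 88, -44, 152, 15, 0, 0, 0, 88, -55, 190, 20, 0, 0, 0, 88, -66, 228, 24, 0, 0, 0, 88, -77, 266, 28, 0, 0, 0, 88, -88, 300, 28, 0, 0, 0, 88]' | python3 jog.py
python3 - <<'E'
from h import *; from cell import bot
go(629,290.5,180,-.09)
c=bot.read_camera('wrist');cv2.imwrite('pics/w0.png',c['img'][:,:,::-1])
import pickle;pickle.dump(c,open('w0.pkl','wb'))
E
```

```text
clock: 1.43
eef_pos: [487.8, -57.6, 248.6]
tool_rot: [[-0.996, 0.091, 0.0], [0.091, 0.996, 0.0], [-0.0, 0.0, -1.0]]
force: [0.5, -0.1, 0.2]
width: 87.7
finger_force: 0.0
clock: 2.1
eef_pos: [602.6, 233.2, 219.1]
tool_rot: [[-0.996, 0.091, -0.002], [0.091, 0.996, -0.001], [0.002, -0.001, -1.0]]
force: [1.1, -0.1, 1.0]
width: 87.7
finger_force: 0.0
delta tool [-21.2  59.5  39. ] rz -0.001 dist 74.2 tilt [-0.0018 -0.0009]
```

View pics/w0.png

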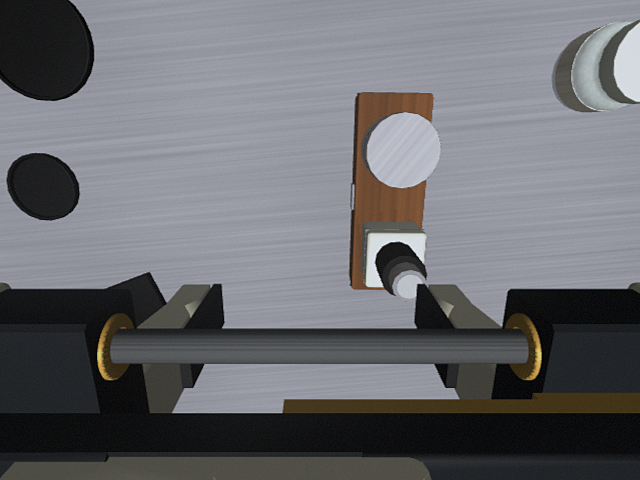

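The wrist view shows the eyepiece tube top at (407,285), the canister top at (403,150), the box top centred near (396,260), and the small dish at (43,186).

Run:
```python
from h import *; import pickle
c=pickle.load(open('w0.pkl','rb'))
print(ray(c,[407,285],125),ray(c,[403,150],75),ray(c,[43.5,187],8)); print(ray(c,[[366,234],[425,233],[358,94],[433,94]],75))
```

```text
[[629.52789684 288.41047094]] [[547.15108977 298.65894614]] [[555.3397549  -15.26720641]]
[[607.12536086 268.7819632 ]
 [610.40531299 313.57424298]
 [506.71461491 268.91278784]
 [511.41766061 320.27818636]]
```

```bash
echo '[-10, 25, 10, 0, 0, 0, 88, -21, 58, 20, 0, 0, 0, 88, -21, 58, 40, 0, 0, 0, 88, -21, 58, 40, 0, 0, 0, 88, -21, 58, 40, 0, 0, 0, 88]' | python3 jog.py; python3 -c "from h import go; go(629,289.5,107,-.09)"
```

```text
clock: 2.57
eef_pos: [628.1, 286.5, 178.8]
tool_rot: [[-0.996, 0.091, -0.003], [0.091, 0.996, -0.002], [0.003, -0.003, -1.0]]
force: [-0.0, -0.5, 1.0]
width: 87.4
finger_force: 0.0
delta tool [-0.8  3.3 71.8] rz -0.001 dist 71.9 tilt [-0.0031 -0.0025]
```

```bash
echo '[0, 2, 20, 0, 0, 0, 88, -1, 3, 40, 0, 0, 0, 88, -1, 3, 55, 0, 0, 0, 88, -1, 3, 65, 0, 0, 0, 88, -1, 3, 71.5, 0, 0, 0, 88, -1, 3, 71.5, 0, 0, 0, 88, -1, 3, 71.5, 0, 0, 0, 88]' | python3 jog.py; python3 -c "from h import go; go(629,289.5,107,-.09)"; echo '[0, 0, 0, 0, 0, 0, 28, 0, 0, 0, 0, 0, 0, 28, 0, 0, 0, 0, 0, 0, 28, 0, 0, 0, 0, 0, 0, 28, 0, 0, 0, 0, 0, 0, 28, 0, 0, 0, 0, 0, 0, 28, 0, 0, 0, 0, 0, 0, 28, 0, 0, 0, 0, 0, 0, 28]' | python3 jog.py
```

```text
clock: 3.15
eef_pos: [630.7, 289.7, 110.1]
tool_rot: [[-0.996, 0.091, 0.001], [0.091, 0.996, 0.0], [-0.001, 0.0, -1.0]]
force: [0.0, 0.6, 0.3]
width: 87.6
finger_force: 0.0
delta tool [ 1.6 -0.4  3.1] rz -0.001 dist 3.5 tilt [0.0009 0.0003]
clock: 3.82
eef_pos: [630.2, 289.9, 109.1]
tool_rot: [[-0.996, 0.091, -0.0], [0.091, 0.996, -0.0], [0.0, -0.0, -1.0]]
force: [-0.2, -0.0, -0.0]
width: 40.0
finger_force: 0.0
```

```bash
echo '[0, 0, 0, 0, 0, 0, 10, 0, 0, 0, 0, 0, 0, 10, 0, 0, 0, 0, 0, 0, 10, 0, 0, 0, 0, 0, 0, 10, 0, 0, 0, 0, 0, 0, 10, 0, 0, 0, 0, 0, 0, 10]' | python3 jog.py; python3 -c "from cell import bot; print(bot.observe()['eef_pos'])"
```

```text
clock: 4.32
eef_pos: [630.2, 289.8, 109.0]
tool_rot: [[-0.996, 0.091, -0.0], [0.091, 0.996, -0.0], [0.0, -0.0, -1.0]]
force: [-0.1, 0.2, -0.3]
width: 31.3
finger_force: 30.0
[630.17859027 289.84887454 108.96422056]
```

```bash
echo '[0, 0, -5, 0, 0, 0, 10, 0, 0, -15, 0, 0, 0, 10, 0, 0, -28, 0, 0, 0, 10, 0, 0, -40, 0, 0, 0, 10, 0, 0, -48, 0, 0, 0, 10, 0, 0, -50, 0, 0, 0, 10, 0, 0, -50, 0, 0, 0, 10]' | python3 jog.py; python3 -c "from h import go; go(555,-15,100,-.09)"
```

```text
clock: 4.9
eef_pos: [630.6, 290.1, 160.3]
tool_rot: [[-0.996, 0.091, 0.001], [0.091, 0.996, 0.001], [-0.001, 0.001, -1.0]]
force: [-0.6, 0.3, -0.4]
width: 31.2
finger_force: 30.0
delta tool [  47.5 -310.8   59.8] rz -0.001 dist 320.1 tilt [0.0015 0.0013]
```

```bash
echo '[2, -10, 0, 0, 0, 0, 10, 6, -35, 0, 0, 0, 0, 10, 10, -65, 0, 0, 0, 0, 10, 15, -97, 0, 0, 0, 0, 10, 20, -129, 0, 0, 0, 0, 10, 25, -161, 0, 0, 0, 0, 10, 30, -193, 0, 0, 0, 0, 10, 34, -225, 0, 0, 0, 0, 10]' | python3 jog.py; echo '[4, -28, 5, 0, 0, 0, 10, 8, -54, 15, 0, 0, 0, 10, 11, -72, 27, 0, 0, 0, 10, 13, -82, 38, 0, 0, 0, 10, 13.5, -86, 48, 0, 0, 0, 10, 13.5, -86, 56, 0, 0, 0, 10, 13.5, -86, 60, 0, 0, 0, 10, 13.5, -86, 60, 0, 0, 0, 10]' | python3 jog.py
python3 - <<'E'
from h import *; from cell import bot
go(555,-15,40,-.09)
for n in('top','side'):
    c=bot.read_camera(n)
    cv2.imwrite(f'pics/{n}1.png',c['img'][:,:,::-1])
a=cv2.imread('pics/top1.png')[200:320,300:440];b=cv2.imread('pics/side1.png')[150:270,280:420]
cv2.imwrite('pics/c1.png',cv2.resize(np.hstack([a,b]),None,fx=2.8,fy=2.8))
E
```

```text
clock: 5.57
eef_pos: [574.3, 66.9, 158.3]
tool_rot: [[-0.996, 0.091, -0.001], [0.091, 0.996, -0.0], [0.001, -0.001, -1.0]]
force: [1.4, -0.0, -0.3]
width: 31.2
finger_force: 30.0
clock: 6.23
eef_pos: [554.3, -15.1, 97.9]
tool_rot: [[-0.996, 0.091, -0.002], [0.091, 0.996, -0.0], [0.002, -0.001, -1.0]]
force: [0.3, 0.8, -1.0]
width: 31.1
finger_force: 30.0
delta tool [-0.8  0.2 57.9] rz -0.001 dist 57.9 tilt [-0.0017 -0.0005]
```

View pics/c1.png

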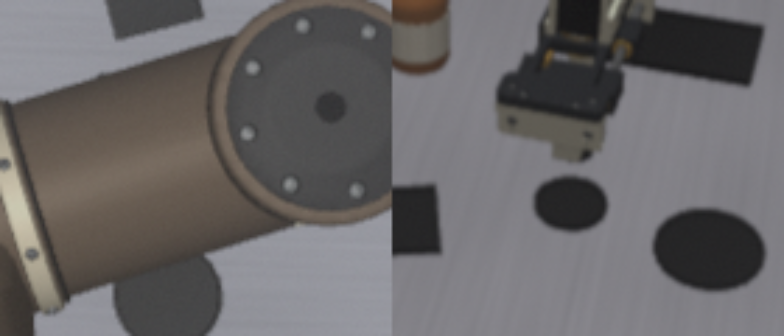

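The arm hides most of this view. The fingers are just above the small dish, which appears at crop (570,203). Descending slowly.

```bash
echo '[0, 0, 12, 0, 0, 0, 10, 0, 0, 25, 0, 0, 0, 10, 0, 0, 37, 0, 0, 0, 10, 0, 0, 47, 0, 0, 0, 10, 0, 0, 53, 0, 0, 0, 10, 0, 0, 57, 0, 0, 0, 10, 0, 0, 57, 0, 0, 0, 10, 0, 0, 57, 0, 0, 0, 10]' | python3 jog.py;  echo '[0, 0, 1, 0, 0, 0, 10, 0, 0, 1, 0, 0, 0, 10, 0, 0, 2, 0, 0, 0, 10, 0, 0, 2, 0, 0, 0, 10]' | python3 jog.py;  echo '[0, 0, 0.5, 0, 0, 0, 10, 0, 0, 0.5, 0, 0, 0, 10, 0, 0, 0.5, 0, 0, 0, 10]' | python3 jog.py
```

```text
clock: 7.0
eef_pos: [554.9, -15.4, 42.3]
tool_rot: [[-0.996, 0.091, 0.0], [0.091, 0.996, -0.0], [-0.0, -0.0, -1.0]]
force: [0.9, 0.2, -0.3]
width: 31.4
finger_force: 30.0
clock: 7.33
eef_pos: [554.7, -15.5, 40.2]
tool_rot: [[-0.996, 0.091, 0.0], [0.091, 0.996, 0.0], [-0.0, 0.0, -1.0]]
force: [-0.2, 0.6, -0.6]
width: 31.5
finger_force: 30.0
clock: 7.58
eef_pos: [554.6, -15.6, 39.6]
tool_rot: [[-0.996, 0.091, -0.0], [0.091, 0.996, -0.0], [0.0, -0.0, -1.0]]
force: [0.6, 0.1, -0.1]
width: 31.4
finger_force: 30.0
```

```bash
echo '[0, 0, 0.5, 0, 0, 0, 10, 0, 0, 1, 0, 0, 0, 10, 0, 0, 1.5, 0, 0, 0, 10, 0, 0, 1.5, 0, 0, 0, 10]' | python3 jog.py;  echo '[0, 0, 0.3, 0, 0, 0, 10, 0, 0, 0.6, 0, 0, 0, 10, 0, 0, 0.6, 0, 0, 0, 10]' | python3 jog.py; echo '[0, 0, 0.3, 0, 0, 0, 10, 0, 0, 0.6, 0, 0, 0, 10, 0, 0, 0.6, 0, 0, 0, 10]' | python3 jog.py
```

```text
clock: 7.92
eef_pos: [554.5, -15.5, 37.9]
tool_rot: [[-0.996, 0.091, -0.0], [0.091, 0.996, -0.0], [0.0, -0.0, -1.0]]
force: [-0.2, 0.3, -1.6]
width: 31.1
finger_force: 30.0
clock: 8.17
eef_pos: [554.6, -15.5, 37.4]
tool_rot: [[-0.996, 0.091, -0.0], [0.091, 0.996, -0.0], [0.0, -0.0, -1.0]]
force: [-0.4, -0.5, -0.8]
width: 31.3
finger_force: 30.0
clock: 8.42
eef_pos: [554.6, -15.5, 36.9]
tool_rot: [[-0.996, 0.091, 0.0], [0.091, 0.996, 0.0], [-0.0, 0.0, -1.0]]
force: [1.1, -0.1, 0.9]
width: 31.4
finger_force: 30.0
```

```bash
echo '[0, 0, 0.3, 0, 0, 0, 10, 0, 0, 0.5, 0, 0, 0, 10, 0, 0, 0.5, 0, 0, 0, 10]' | python3 jog.py|sed -n '2p;4p';echo '[0, 0, 0.3, 0, 0, 0, 10, 0, 0, 0.5, 0, 0, 0, 10, 0, 0, 0.5, 0, 0, 0, 10]' | python3 jog.py|sed -n '2p;4p'
```

```text
eef_pos: [554.7, -15.5, 36.9]
force: [-1.6, -0.4, 6.4]
eef_pos: [554.7, -15.5, 36.9]
force: [-4.1, 0.5, 12.3]
```

```bash
echo '[0, 0, -0.5, 0, 0, 0, 10, 0, 0, -0.7, 0, 0, 0, 36, 0, 0, -0.7, 0, 0, 0, 40, 0, 0, -0.7, 0, 0, 0, 60, 0, 0, -0.7, 0, 0, 0, 88, 0, 0, -0.7, 0, 0, 0, 88, 0, 0, -0.7, 0, 0, 0, 88, 0, 0, -0.7, 0, 0, 0, 88]' | python3 jog.py;  echo '[0, 0, 0, 0, 0, 0, 88, 0, 0, -5, 0, 0, 0, 88, 0, 0, -20, 0, 0, 0, 88, 0, 0, -45, 0, 0, 0, 88, 0, 0, -75, 0, 0, 0, 88, 0, 0, -105, 0, 0, 0, 88, 0, 0, -120, 0, 0, 0, 88, 0, 0, -120, 0, 0, 0, 88]' | python3 jog.py; python3 -c "from h import go; go(546.5,299.3,130,-.09)"
```

```text
clock: 9.58
eef_pos: [554.5, -15.5, 36.4]
tool_rot: [[-0.996, 0.091, -0.0], [0.091, 0.996, -0.0], [0.0, -0.0, -1.0]]
force: [-0.6, 0.2, -0.2]
width: 67.7
finger_force: 0.0
clock: 10.25
eef_pos: [556.8, -15.1, 161.2]
tool_rot: [[-0.996, 0.09, 0.007], [0.09, 0.996, 0.001], [-0.007, 0.002, -1.0]]
force: [0.1, 0.3, 0.3]
width: 87.6
finger_force: 0.0
delta tool [ 38.9 312.2  31.6] rz -0.0 dist 316.2 tilt [0.0071 0.0014]
```

```bash
echo '[4, 38, 0, 0, 0, 0, 88, 8, 76, 0, 0, 0, 0, 88, 13, 114, 0, 0, 0, 0, 88, 18, 152, 0, 0, 0, 0, 88, 23, 190, 0, 0, 0, 0, 88, 28, 228, 0, 0, 0, 0, 88, 32, 266, 0, 0, 0, 0, 88, 36, 295, 5, 0, 0, 0, 88]' | python3 jog.py;  echo '[0, 12, 10, 0, 0, 0, 88, 0, 17, 25, 0, 0, 0, 88, 0, 17, 25, 0, 0, 0, 88, 0, 17, 25, 0, 0, 0, 88]' | python3 jog.py
python3 - <<'E'
from h import *; from cell import bot
go(546.5,299.3,69,-.09)
c=bot.read_camera('side');cv2.imwrite('pics/s2.png',c['img'][130:370,240:440,::-1].repeat(2,0).repeat(2,1))
E
```

```text
clock: 10.92
eef_pos: [545.7, 284.6, 152.3]
tool_rot: [[-0.996, 0.09, 0.001], [0.09, 0.996, 0.001], [-0.001, 0.001, -1.0]]
force: [1.3, 0.8, -0.2]
width: 87.6
finger_force: 0.0
clock: 11.25
eef_pos: [546.4, 297.6, 125.3]
tool_rot: [[-0.996, 0.091, -0.002], [0.091, 0.996, -0.002], [0.002, -0.002, -1.0]]
force: [0.5, 0.2, 0.0]
width: 87.8
finger_force: 0.0
delta tool [-0.1  1.9 56.3] rz -0.001 dist 56.3 tilt [-0.0023 -0.0022]
```

View pics/s2.png

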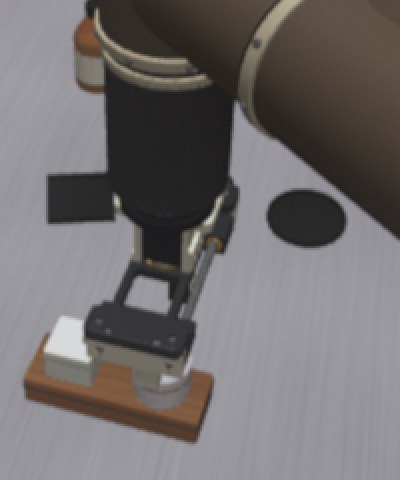

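The fingers are over the canister at about (162,385) in the crop, and the box is clear of them. Descending and gripping.

```bash
echo '[0, 0.5, 15, 0, 0, 0, 88, 0, 0.5, 30, 0, 0, 0, 88, 0, 0.5, 43, 0, 0, 0, 88, 0, 0.5, 52, 0, 0, 0, 88, 0, 0.5, 55, 0, 0, 0, 88, 0, 0.5, 55, 0, 0, 0, 60, 0, 0.5, 55, 0, 0, 0, 58, 0, 0.5, 55, 0, 0, 0, 56]' | python3 jog.py; echo '[0, 0, 0, 0, 0, 0, 50, 0, 0, 0, 0, 0, 0, 50, 0, 0, 0, 0, 0, 0, 50, 0, 0, 0, 0, 0, 0, 40, 0, 0, 0, 0, 0, 0, 40, 0, 0, 0, 0, 0, 0, 40, 0, 0, 0, 0, 0, 0, 40]' | python3 jog.py
```

```text
clock: 11.97
eef_pos: [547.8, 299.1, 72.6]
tool_rot: [[-0.996, 0.091, 0.001], [0.091, 0.996, 0.001], [-0.001, 0.001, -1.0]]
force: [0.1, 0.3, -0.3]
width: 73.3
finger_force: 0.0
clock: 12.55
eef_pos: [547.4, 299.1, 72.0]
tool_rot: [[-0.996, 0.091, 0.0], [0.091, 0.996, 0.0], [-0.0, 0.0, -1.0]]
force: [-1.3, -0.1, 4.5]
width: 52.9
finger_force: 30.0
```

```bash
echo '[0, 0, -3, 0, 0, 0, 40, 0, 0, -10, 0, 0, 0, 40, 0, 0, -22, 0, 0, 0, 40, 0, 0, -35, 0, 0, 0, 40, 0, 0, -47, 0, 0, 0, 40, 0, 0, -50, 0, 0, 0, 40, 0, 0, -50, 0, 0, 0, 40]' | python3 jog.py; python3 -c "from h import go; go(437,15.5,80,-.09)"
```

```text
clock: 13.13
eef_pos: [547.8, 299.5, 123.3]
tool_rot: [[-0.996, 0.091, 0.002], [0.091, 0.996, 0.002], [-0.002, 0.002, -1.0]]
force: [-0.5, 0.0, -2.4]
width: 53.0
finger_force: 30.0
delta tool [  84.6 -293.    42.5] rz -0.001 dist 307.9 tilt [0.0021 0.002 ]
```

```bash
echo '[3, -10, 0, 0, 0, 0, 40, 10, -35, 0, 0, 0, 0, 40, 19, -65, 0, 0, 0, 0, 40, 28, -97, 0, 0, 0, 0, 40, 37, -129, 0, 0, 0, 0, 40, 46, -161, 0, 0, 0, 0, 40, 55, -193, 0, 0, 0, 0, 40, 63, -220, 0, 0, 0, 0, 40]' | python3 jog.py; echo '[8, -28, 3, 0, 0, 0, 40, 15, -52, 10, 0, 0, 0, 40, 19, -66, 19, 0, 0, 0, 40, 21, -73, 28, 0, 0, 0, 40, 21, -73, 36, 0, 0, 0, 40, 21, -73, 40, 0, 0, 0, 40, 21, -73, 42, 0, 0, 0, 40, 21, -73, 42, 0, 0, 0, 40]' | python3 jog.py; python3 -c "from h import go; go(437,15.5,40,-.09)"
```

```text
clock: 13.8
eef_pos: [462.3, 83.0, 120.8]
tool_rot: [[-0.996, 0.092, -0.002], [0.092, 0.996, -0.001], [0.002, -0.001, -1.0]]
force: [0.5, -0.4, -1.6]
width: 53.1
finger_force: 30.0
clock: 14.47
eef_pos: [437.0, 15.2, 79.1]
tool_rot: [[-0.996, 0.091, -0.001], [0.091, 0.996, -0.0], [0.001, -0.001, -1.0]]
force: [-0.3, 0.2, -0.8]
width: 53.4
finger_force: 30.0
delta tool [-0.   0.3 39.1] rz -0.001 dist 39.1 tilt [-0.0008 -0.0004]
```

```bash
echo '[0, 0, 8, 0, 0, 0, 40, 0, 0, 17, 0, 0, 0, 40, 0, 0, 25, 0, 0, 0, 40, 0, 0, 31, 0, 0, 0, 40, 0, 0, 35, 0, 0, 0, 40, 0, 0, 35, 0, 0, 0, 40, 0, 0, 35, 0, 0, 0, 40]' | python3 jog.py|sed -n '2p;4p';  echo '[0, 0, 0.5, 0, 0, 0, 40, 0, 0, 1, 0, 0, 0, 40, 0, 0, 1.5, 0, 0, 0, 40, 0, 0, 1.5, 0, 0, 0, 40]' | python3 jog.py|sed -n '2p;4p'; echo '[0, 0, 0.4, 0, 0, 0, 40, 0, 0, 0.8, 0, 0, 0, 40, 0, 0, 0.8, 0, 0, 0, 40]' | python3 jog.py|sed -n '2p;4p'
```

```text
eef_pos: [436.8, 14.8, 44.4]
force: [-0.7, 0.8, -1.4]
eef_pos: [437.0, 14.9, 43.2]
force: [-0.3, -0.1, -1.2]
eef_pos: [436.9, 14.8, 42.3]
force: [-0.5, 0.1, -0.6]
```

```bash
for i in 1; do :; done; echo '[0, 0, 0.4, 0, 0, 0, 40, 0, 0, 0.8, 0, 0, 0, 40, 0, 0, 0.8, 0, 0, 0, 40]' | python3 jog.py|sed -n '2p;4p'; echo '[0, 0, 0.4, 0, 0, 0, 40, 0, 0, 0.7, 0, 0, 0, 40, 0, 0, 0.7, 0, 0, 0, 40]' | python3 jog.py|sed -n '2p;4p'; echo '[0, 0, 0.4, 0, 0, 0, 40, 0, 0, 0.5, 0, 0, 0, 40, 0, 0, 0.5, 0, 0, 0, 40]' | python3 jog.py|sed -n '2p;4p'
```

```text
eef_pos: [436.8, 14.8, 41.4]
force: [0.1, 0.2, -1.1]
eef_pos: [436.8, 14.8, 40.7]
force: [0.3, -0.0, -0.9]
eef_pos: [436.9, 14.8, 40.2]
force: [0.2, 0.1, -1.4]
```

```bash
echo '[0, 0, 0.3, 0, 0, 0, 40, 0, 0, 0.5, 0, 0, 0, 40, 0, 0, 0.5, 0, 0, 0, 40]' | python3 jog.py|sed -n '2p;4p'; echo '[0, 0, 0.3, 0, 0, 0, 40, 0, 0, 0.5, 0, 0, 0, 40, 0, 0, 0.5, 0, 0, 0, 40]' | python3 jog.py|sed -n '2p;4p'
```

```text
eef_pos: [436.9, 14.8, 40.0]
force: [-0.5, 0.4, 3.1]
eef_pos: [436.9, 14.8, 39.9]
force: [-4.6, 0.8, 11.7]
```

```bash
echo '[0, 0, -0.5, 0, 0, 0, 40, 0, 0, -0.7, 0, 0, 0, 58, 0, 0, -0.7, 0, 0, 0, 60, 0, 0, -0.7, 0, 0, 0, 88, 0, 0, -0.7, 0, 0, 0, 88, 0, 0, -0.7, 0, 0, 0, 88, 0, 0, -0.7, 0, 0, 0, 88, 0, 0, -0.7, 0, 0, 0, 88]' | python3 jog.py|sed -n '2p;4,5p';  echo '[0, 0, 0, 0, 0, 0, 88, 0, 0, -5, 0, 0, 0, 88, 0, 0, -18, 0, 0, 0, 88, 0, 0, -38, 0, 0, 0, 88, 0, 0, -63, 0, 0, 0, 88, 0, 0, -88, 0, 0, 0, 88, 0, 0, -105, 0, 0, 0, 88, 0, 0, -105, 0, 0, 0, 88]' | python3 jog.py; python3 -c "from h import go; go(629.5,291.2,130,-.06)"
```

```text
eef_pos: [436.9, 14.8, 39.9]
force: [-0.1, -1.0, -1.1]
width: 86.0
clock: 18.22
eef_pos: [438.9, 15.5, 148.9]
tool_rot: [[-0.996, 0.09, 0.006], [0.09, 0.996, 0.002], [-0.006, 0.003, -1.0]]
force: [0.6, 0.4, 0.6]
width: 87.5
finger_force: 0.0
delta tool [-164.8  291.7   20.7] rz -0.03 dist 335.7 tilt [0.0062 0.0023]
```

```bash
echo '[-20, 35, 0, 0, 0, -0.01, 88, -40, 70, 0, 0, 0, -0.03, 88, -60, 105, 0, 0, 0, -0.03, 88, -80, 140, 0, 0, 0, -0.03, 88, -100, 175, 0, 0, 0, -0.03, 88, -120, 210, 0, 0, 0, -0.03, 88, -140, 245, 0, 0, 0, -0.03, 88, -157, 275, 0, 0, 0, -0.03, 88]' | python3 jog.py >/dev/null; echo '[-7, 13, 8, 0, 0, 0, 88, -9, 17, 16, 0, 0, 0, 88, -9, 17, 16, 0, 0, 0, 88, -9, 17, 16, 0, 0, 0, 88]' | python3 jog.py
python3 - <<'E'
from h import *; from cell import bot
go(629.5,291.2,70,-.06)
c=bot.read_camera('wrist');cv2.imwrite('pics/w3.png',c['img'][:,:,::-1])
E
```

```text
clock: 19.22
eef_pos: [627.3, 289.9, 127.7]
tool_rot: [[-0.998, 0.061, -0.002], [0.061, 0.998, -0.002], [0.002, -0.002, -1.0]]
force: [-0.7, -0.2, 1.0]
width: 87.6
finger_force: 0.0
delta tool [-2.3  1.6 57.7] rz -0.001 dist 57.8 tilt [-0.0023 -0.0017]
```

View pics/w3.png

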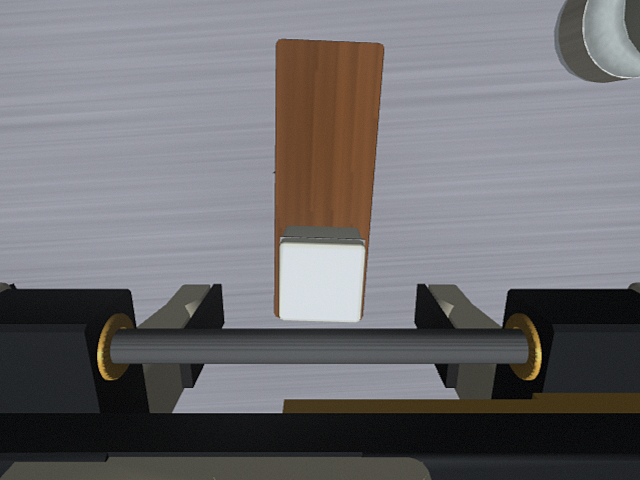

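The box top is centred between the fingers, spanning (281,241) to (365,320). It is turned about 0.035 rad relative to the tool, so I correct for that, descend and grip.

```bash
echo '[-1, 0.5, 15, 0, 0, 0.02, 88, -1, 0.5, 30, 0, 0, 0.03, 88, -1, 0.5, 43, 0, 0, 0.03, 88, -1, 0.5, 52, 0, 0, 0.03, 88, -1, 0.5, 55, 0, 0, 0.03, 88, -1, 0.5, 55, 0, 0, 0.03, 60, -1, 0.5, 55, 0, 0, 0.03, 55, -1, 0.5, 55, 0, 0, 0.03, 50]' | python3 jog.py | sed -n '2,5p'; echo '[0, 0, 0, 0, 0, 0, 48, 0, 0, 0, 0, 0, 0, 48, 0, 0, 0, 0, 0, 0, 46, 0, 0, 0, 0, 0, 0, 40, 0, 0, 0, 0, 0, 0, 30, 0, 0, 0, 0, 0, 0, 30, 0, 0, 0, 0, 0, 0, 30, 0, 0, 0, 0, 0, 0, 30]' | python3 jog.py
```

```text
eef_pos: [629.8, 291.5, 74.9]
tool_rot: [[-0.996, 0.091, 0.001], [0.091, 0.996, 0.001], [-0.001, 0.001, -1.0]]
force: [0.1, 0.3, 0.1]
width: 73.3
clock: 20.6
eef_pos: [629.4, 291.3, 74.2]
tool_rot: [[-0.996, 0.091, 0.0], [0.091, 0.996, 0.0], [-0.0, 0.0, -1.0]]
force: [-0.9, -0.6, 2.9]
width: 45.9
finger_force: 30.0
```

```bash
echo '[0, 0, -3, 0, 0, 0, 30, 0, 0, -10, 0, 0, 0, 30, 0, 0, -22, 0, 0, 0, 30, 0, 0, -35, 0, 0, 0, 30, 0, 0, -47, 0, 0, 0, 30, 0, 0, -50, 0, 0, 0, 30, 0, 0, -50, 0, 0, 0, 30]' | python3 jog.py|sed -n '2p;4,6p'; python3 -c "from h import go; go(693,35.5,80,.283)"
```

```text
eef_pos: [630.1, 291.8, 126.3]
force: [-0.8, 0.4, 0.1]
width: 46.1
finger_force: 30.0
delta tool [ -85.8 -249.7   45.9] rz -0.374 dist 268.0 tilt [0.0028 0.0022]
```

```bash
echo '[-3, -8, 0, 0, 0, -0.02, 30, -10, -30, 0, 0, 0, -0.06, 30, -19, -57, 0, 0, 0, -0.12, 30, -29, -86, 0, 0, 0, -0.18, 30, -39, -115, 0, 0, 0, -0.24, 30, -49, -144, 0, 0, 0, -0.3, 30, -59, -172, 0, 0, 0, -0.35, 30, -67, -196, 0, 0, 0, -0.374, 30]' | python3 jog.py | sed -n '2p'; python3 -c "from h import go; go(693,35.5,80,.283)"
```

```text
eef_pos: [678.1, 87.9, 123.5]
delta tool [  0.4 -54.5  43.5] rz 0.002 dist 69.7 tilt [-0.0008 -0.0002]
```

```bash
echo '[0, -20, 5, 0, 0, 0, 30, 0, -37, 14, 0, 0, 0, 30, 0, -48, 24, 0, 0, 0, 30, 0, -52, 33, 0, 0, 0, 30, 0, -52, 39, 0, 0, 0, 30, 0, -52, 43, 0, 0, 0, 30, 0, -52, 43, 0, 0, 0, 30, 0, -52, 43, 0, 0, 0, 30]' | python3 jog.py | sed -n '2p;4p'
python3 - <<'E'
from h import *; from cell import bot
go(693,35.5,42,.283)
c=bot.read_camera('side');cv2.imwrite('pics/s4.png',cv2.resize(c['img'][170:290,220:430,::-1],None,fx=3.5,fy=3.5))
E
```

```text
eef_pos: [692.6, 41.0, 80.8]
force: [-0.1, 0.3, -0.2]
delta tool [ 1.1 -5.4 38.8] rz 0.001 dist 39.2 tilt [-0.0003 -0.0002]
```

View pics/s4.png

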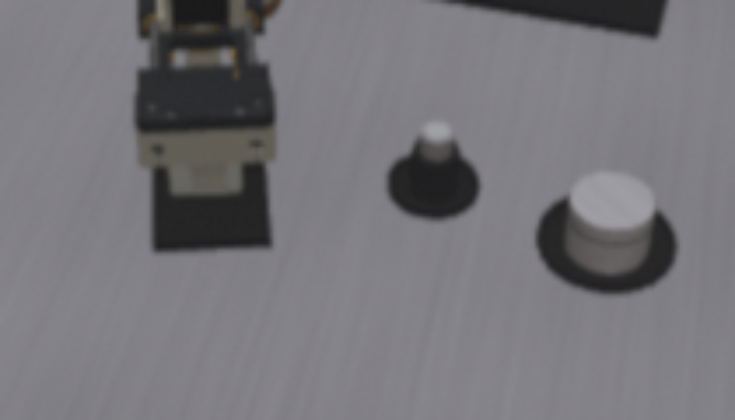

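The eyepiece and canister stand centred in their dishes, at crop (435,180) and (610,230). The box is above the square tray, so I lower it.

```bash
echo '[0, -2, 8, 0, 0, 0, 30, 1, -4, 17, 0, 0, 0, 30, 1, -5.3, 25, 0, 0, 0, 30, 1, -5.3, 31, 0, 0, 0, 30, 1, -5.3, 35, 0, 0, 0, 30, 1, -5.3, 35, 0, 0, 0, 30, 1, -5.3, 35, 0, 0, 0, 30]' | python3 jog.py|sed -n '2p;4p';  echo '[0, 0, 0.5, 0, 0, 0, 30, 0, 0, 1, 0, 0, 0, 30, 0, 0, 1.5, 0, 0, 0, 30, 0, 0, 1.5, 0, 0, 0, 30]' | python3 jog.py|sed -n '2p;4p'; echo '[0, 0, 0.4, 0, 0, 0, 30, 0, 0, 0.8, 0, 0, 0, 30, 0, 0, 0.8, 0, 0, 0, 30]' | python3 jog.py|sed -n '2p;4p'
```

```text
eef_pos: [693.1, 34.5, 45.5]
force: [-0.4, -0.5, -0.7]
eef_pos: [693.3, 34.7, 44.7]
force: [0.2, 0.0, -0.4]
eef_pos: [693.2, 34.6, 43.7]
force: [-0.3, -0.3, -1.1]
```

```bash
echo '[0, 0, 0.4, 0, 0, 0, 30, 0, 0, 0.8, 0, 0, 0, 30, 0, 0, 0.8, 0, 0, 0, 30]' | python3 jog.py|sed -n '2p;4p'; echo '[0, 0, 0.3, 0, 0, 0, 30, 0, 0, 0.5, 0, 0, 0, 30, 0, 0, 0.5, 0, 0, 0, 30]' | python3 jog.py|sed -n '2p;4p'; echo '[0, 0, 0.3, 0, 0, 0, 30, 0, 0, 0.5, 0, 0, 0, 30, 0, 0, 0.5, 0, 0, 0, 30]' | python3 jog.py|sed -n '2p;4p'
```

```text
eef_pos: [693.2, 34.7, 42.8]
force: [0.4, 0.1, -1.6]
eef_pos: [693.2, 34.6, 42.3]
force: [0.6, 0.0, -0.5]
eef_pos: [693.2, 34.7, 42.2]
force: [-1.1, 0.5, 3.9]
```

```bash
echo '[0, 0, 0, 0, 0, 0, 50, 0, 0, -0.2, 0, 0, 0, 52, 0, 0, -0.2, 0, 0, 0, 60, 0, 0, -0.2, 0, 0, 0, 88, 0, 0, -0.2, 0, 0, 0, 88, 0, 0, -0.2, 0, 0, 0, 88, 0, 0, -0.2, 0, 0, 0, 88, 0, 0, -0.2, 0, 0, 0, 88]' | python3 jog.py|sed -n '2p;4,5p';  echo '[0, 0, 0, 0, 0, 0, 88, 0, 0, -5, 0, 0, 0, 88, 0, 0, -18, 0, 0, 0, 88, 0, 0, -38, 0, 0, 0, 88, 0, 0, -60, 0, 0, 0, 88, 0, 0, -75, 0, 0, 0, 88, 0, 0, -80, 0, 0, 0, 88, 0, 0, -80, 0, 0, 0, 88]' | python3 jog.py|sed -n '2p;4,5p'; python3 -c "from h import go; go(587.5,295.5,100,-.09)"
```

```text
eef_pos: [693.2, 34.6, 42.0]
force: [0.1, -0.4, -0.2]
width: 85.2
eef_pos: [694.4, 34.9, 125.1]
force: [0.0, 0.0, -0.4]
width: 87.8
delta tool [ 30.  280.1  24.9] rz 0.373 dist 282.8 tilt [0.0042 0.001 ]
```

```bash
echo '[4, 35, 0, 0, 0, 0.05, 88, 8, 70, 0, 0, 0, 0.1, 88, 12, 105, 0, 0, 0, 0.15, 88, 16, 140, 0, 0, 0, 0.2, 88, 20, 175, 0, 0, 0, 0.25, 88, 24, 210, 0, 0, 0, 0.3, 88, 28, 245, 0, 0, 0, 0.35, 88, 29, 270, 0, 0, 0, 0.373, 88]' | python3 jog.py >/dev/null; python3 -c "from h import go; go(587.5,295.5,100,-.09)"
```

```text
delta tool [ 1.3  7.5 21.3] rz -0.002 dist 22.7 tilt [-0.0012 -0.0005]
```

```bash
echo '[0, 5, 8, 0, 0, 0, 88, 0, 7, 16, 0, 0, 0, 88, 0, 7, 21, 0, 0, 0, 88, 0, 7, 21, 0, 0, 0, 88]' | python3 jog.py >/dev/null
python3 - <<'E'
from h import *; from cell import bot
go(587.5,295.5,35,-.09)
c=bot.read_camera('wrist');s=bot.read_camera('side')
cv2.imwrite('pics/w5.png',np.hstack([cv2.resize(c['img'],(400,300)),cv2.resize(s['img'],(400,300))])[:,:,::-1])
E
```

```text
delta tool [ 2.6  4.3 63.7] rz -0.001 dist 63.9 tilt [-0.0031 -0.0023]
```

View pics/w5.png

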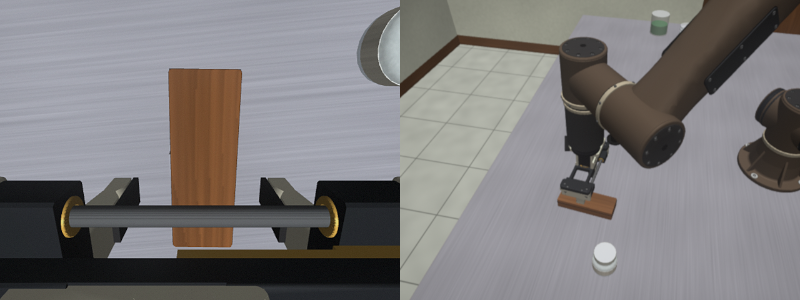

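The case lies between the open fingers, about 5 px right of their centre, and the coming shift takes that up. Descend and grip.

```bash
echo '[1, 3, 12, 0, 0, 0, 88, 1, 3.5, 26, 0, 0, 0, 88, 1, 3.5, 40, 0, 0, 0, 88, 1, 3.5, 52, 0, 0, 0, 88, 1, 3.5, 60, 0, 0, 0, 88, 1, 3.5, 65, 0, 0, 0, 88, 1, 3.5, 67, 0, 0, 0, 88, 1, 3.5, 67, 0, 0, 0, 88]' | python3 jog.py | sed -n '2p;4,5p'; echo '[0, 0, 0, 0, 0, 0, 66, 0, 0, 0, 0, 0, 0, 66, 0, 0, 0, 0, 0, 0, 64, 0, 0, 0, 0, 0, 0, 62, 0, 0, 0, 0, 0, 0, 40, 0, 0, 0, 0, 0, 0, 40, 0, 0, 0, 0, 0, 0, 40, 0, 0, 0, 0, 0, 0, 40]' | python3 jog.py
```

```text
eef_pos: [590.0, 296.2, 33.8]
force: [0.2, 0.3, 0.1]
width: 87.6
clock: 28.25
eef_pos: [590.0, 296.1, 34.5]
tool_rot: [[-0.996, 0.09, 0.0], [0.09, 0.996, -0.0], [-0.0, -0.0, -1.0]]
force: [-0.9, -2.0, 5.4]
width: 59.8
finger_force: 30.0
```

```bash
echo '[0, 0, -3, 0, 0, 0, 40, 0, 0, -10, 0, 0, 0, 40, 0, 0, -22, 0, 0, 0, 40, 0, 0, -38, 0, 0, 0, 40, 0, 0, -55, 0, 0, 0, 40, 0, 0, -72, 0, 0, 0, 40, 0, 0, -86, 0, 0, 0, 40, 0, 0, -90, 0, 0, 0, 40]' | python3 jog.py|sed -n '2p;4,6p'; echo '[0, 0, -1, 0, 0, 0, 40, 0, 0, -1, 0, 0, 0, 40]' | python3 jog.py|sed -n '2,3p'; python3 -c "from h import go; go(520,-261.5,80,-.075)"
```

```text
eef_pos: [591.2, 297.4, 127.7]
force: [1.1, 0.8, -2.1]
width: 60.0
finger_force: 30.0
eef_pos: [589.7, 296.4, 125.1]
tool_rot: [[-0.996, 0.09, -0.0], [0.09, 0.996, 0.001], [0.0, 0.0, -1.0]]
delta tool [  19.1 -562.    44.9] rz -0.015 dist 564.1 tilt [-0.0001  0.0005]
```

```bash
echo '[0, -8, 0, 0, 0, 0, 40, 1, -26, 0, 0, 0, 0, 40, 2, -51, 0, 0, 0, 0, 40, 3, -78, 0, 0, 0, 0, 40, 4, -106, 0, 0, 0, 0, 40, 5, -134, 0, 0, 0, 0, 40, 6, -162, 0, 0, 0, 0, 40, 7, -190, 0, 0, 0, 0, 40]' | python3 jog.py|sed -n '2p;5p'; echo '[1, -28, 0, 0, 0, 0, 40, 2, -56, 0, 0, 0, 0, 40, 3, -84, 0, 0, 0, -0.005, 40, 4, -112, 0, 0, 0, -0.01, 40, 5, -140, 0, 0, 0, -0.015, 40, 6, -168, 0, 0, 0, -0.015, 40, 7, -196, 0, 0, 0, -0.015, 40, 8, -224, 0, 0, 0, -0.015, 40]' | python3 jog.py|sed -n '2p;5p';python3 -c "from h import go; go(520,-261.5,80,-.075)"
```

```text
eef_pos: [564.5, 105.2, 124.2]
width: 59.6
eef_pos: [535.9, -116.8, 124.3]
width: 59.7
delta tool [   4.9 -145.5   44.4] rz -0.001 dist 152.2 tilt [-0.0016 -0.0001]
```

```bash
echo '[1, -28, 0, 0, 0, 0, 40, 2, -56, 0, 0, 0, 0, 40, 3, -82, 0, 0, 0, 0, 40, 4, -106, 5, 0, 0, 0, 40, 5, -124, 12, 0, 0, 0, 40, 5, -136, 20, 0, 0, 0, 40, 5, -142, 28, 0, 0, 0, 40, 5, -143, 35, 0, 0, 0, 40]' | python3 jog.py|sed -n '2p;5p'; echo '[0, 0, 5, 0, 0, 0, 40, 0, 0, 8, 0, 0, 0, 40, 0, 0, 8, 0, 0, 0, 40, 0, 0, 8, 0, 0, 0, 40]' | python3 jog.py|sed -n '2,5p'
python3 - <<'E'
from h import *; from cell import bot
go(520,-261.5,38,-.075)
c=bot.read_camera('wrist');s=bot.read_camera('side')
cv2.imwrite('pics/w6.png',np.hstack([cv2.resize(c['img'],(400,300)),cv2.resize(s['img'][60:285,200:500],(400,300))])[:,:,::-1])
E
```

```text
eef_pos: [520.9, -257.7, 88.6]
width: 59.9
eef_pos: [522.3, -256.1, 82.1]
tool_rot: [[-0.997, 0.074, -0.0], [0.074, 0.997, -0.0], [0.0, -0.0, -1.0]]
force: [0.8, -0.1, -2.7]
width: 59.9
delta tool [ 1.9 -5.6 44.1] rz 0.001 dist 44.5 tilt [-0.0001 -0.    ]
```

View pics/w6.png

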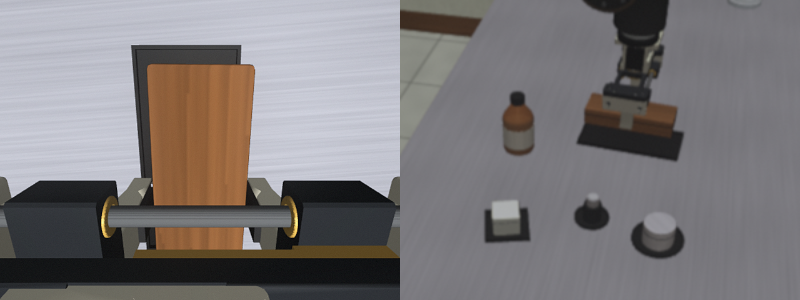

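In the wrist view the near end of the tray runs (132,46)–(241,46) and the end of the case (148,66)–(254,66). The side view shows the other three pieces in place. I compare the two ends numerically.

Run:
```python
from h import *; from cell import bot
c=bot.read_camera('wrist'); z=bot.observe()['eef_pos'][2]
t=ray(c,[[211,73.6],[385.6,73.6]],8);k=ray(c,[[236,104.5],[407,104.5]],z-34.5+35)
print(t.round(1).tolist(),t.mean(0),k.round(1).tolist(),k.mean(0))
go(520,-261.5,38,-.075)
```

```text
[[416.0, -303.3], [422.6, -214.7]] [ 419.27851875 -259.00394106] [[436.7, -277.5], [440.9, -220.5]] [ 438.78072364 -249.01123308]
delta tool [ 2.2 -5.3 44.6] rz 0.001 dist 45.0 tilt [ 0.0009 -0.0002]
```

```bash
echo '[1, -4, 8, 0, 0, 0, 40, 2, -7, 16, 0, 0, 0, 40, 2.4, -8.2, 22, 0, 0, 0, 40, 2.4, -8.2, 26, 0, 0, 0, 40, 2.4, -8.2, 28, 0, 0, 0, 40, 2.4, -8.2, 28, 0, 0, 0, 40, 2.4, -8.2, 28, 0, 0, 0, 40]' | python3 jog.py|sed -n '2p;4p'
python3 - <<'E'
from h import *; from cell import bot
go(519.5,-263.5,37.5,-.075)
c=bot.read_camera('wrist');cv2.imwrite('pics/w7.png',c['img'][:,:,::-1])
E
```

```text
eef_pos: [519.0, -264.9, 53.9]
force: [0.7, 0.5, -2.9]
delta tool [-0.4  1.4 16.4] rz -0.0 dist 16.5 tilt [-0.0003 -0.    ]
```

View pics/w7.png

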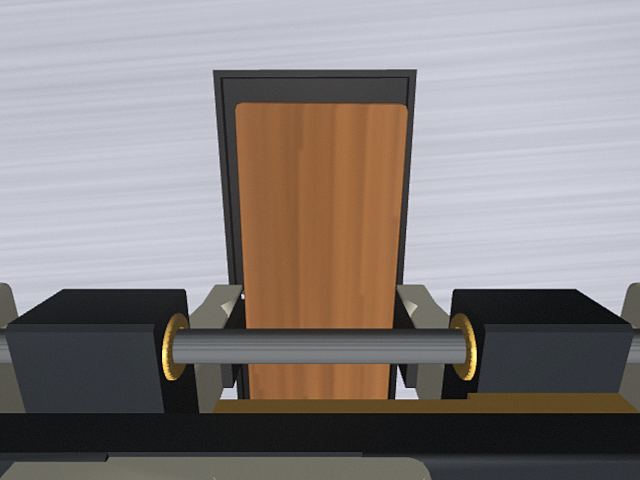

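Tray end spans u 214–416 at row 70, case end 235–408 at row 103, so the tray is still slightly to the left. I compute the offset.

Run:
```python
from h import *; from cell import bot
c=bot.read_camera('wrist'); z=bot.observe()['eef_pos'][2]
R=np.array(bot.observe()['tool_rot'])[:2,:2]
t=ray(c,[[214,70],[416,70]],8);k=ray(c,[[235,103],[408,103]],z+.5)
print((t.mean(0)-k.mean(0))@R, (t[1]-t[0])@R,(k[1]-k[0])@R)
```

```text
[16.26499666 -2.61316429] [-4.84066848e-02  8.87354645e+01] [-2.81160264e-02  5.77110141e+01]
```

```bash
echo '[0.5, -1, 2, 0, 0, 0, 40, 1, -2.5, 5, 0, 0, 0, 40, 1, -2.5, 8, 0, 0, 0, 40, 1, -2.5, 11, 0, 0, 0, 40, 1, -2.5, 13, 0, 0, 0, 40, 1, -2.5, 13, 0, 0, 0, 40, 1, -2.5, 13, 0, 0, 0, 40]' | python3 jog.py|sed -n '2p;4p'; echo '[0, 0, 0.4, 0, 0, 0, 40, 0, 0, 0.8, 0, 0, 0, 40, 0, 0, 0.8, 0, 0, 0, 40]' | python3 jog.py|sed -n '2p;4p'; echo '[0, 0, 0.4, 0, 0, 0, 40, 0, 0, 0.8, 0, 0, 0, 40, 0, 0, 0.8, 0, 0, 0, 40]' | python3 jog.py|sed -n '2p;4p'
```

```text
eef_pos: [517.7, -267.2, 40.8]
force: [0.2, -0.0, -4.2]
eef_pos: [517.9, -267.2, 40.3]
force: [-0.8, -0.5, -2.9]
eef_pos: [517.8, -267.2, 39.4]
force: [-0.6, -0.1, -2.9]
```

```bash
echo '[0, 0, 0.4, 0, 0, 0, 40, 0, 0, 0.8, 0, 0, 0, 40, 0, 0, 0.8, 0, 0, 0, 40]' | python3 jog.py|sed -n '2p;4p'; echo '[0, 0, 0.4, 0, 0, 0, 40, 0, 0, 0.7, 0, 0, 0, 40, 0, 0, 0.7, 0, 0, 0, 40]' | python3 jog.py|sed -n '2p;4p'; echo '[0, 0, 0.3, 0, 0, 0, 40, 0, 0, 0.5, 0, 0, 0, 40, 0, 0, 0.5, 0, 0, 0, 40]' | python3 jog.py|sed -n '2p;4p'
```

```text
eef_pos: [517.8, -267.2, 38.6]
force: [-0.4, 0.4, -3.0]
eef_pos: [517.8, -267.2, 37.9]
force: [0.1, 0.1, -3.8]
eef_pos: [517.9, -267.2, 37.5]
force: [0.2, 0.0, -2.8]
```

```bash
echo '[0, 0, 0.3, 0, 0, 0, 40, 0, 0, 0.5, 0, 0, 0, 40, 0, 0, 0.5, 0, 0, 0, 40]' | python3 jog.py|sed -n '2p;4p'; echo '[0, 0, 0.3, 0, 0, 0, 40, 0, 0, 0.4, 0, 0, 0, 40, 0, 0, 0.4, 0, 0, 0, 40]' | python3 jog.py|sed -n '2p;4p'
```

```text
eef_pos: [517.8, -267.2, 37.5]
force: [-2.3, 2.8, 5.6]
eef_pos: [517.8, -267.2, 37.5]
force: [-4.0, 3.7, 9.6]
```

```bash
echo '[0, 0, -0.3, 0, 0, 0, 61, 0, 0, -0.5, 0, 0, 0, 63, 0, 0, -0.5, 0, 0, 0, 66, 0, 0, -0.5, 0, 0, 0, 88, 0, 0, -0.5, 0, 0, 0, 88, 0, 0, -0.5, 0, 0, 0, 88, 0, 0, -0.5, 0, 0, 0, 88, 0, 0, -0.5, 0, 0, 0, 88]' | python3 jog.py|sed -n '2p;4,5p';  echo '[0, 0, 0, 0, 0, 0, 88, 0, 0, -5, 0, 0, 0, 88, 0, 0, -18, 0, 0, 0, 88, 0, 0, -38, 0, 0, 0, 88, 0, 0, -63, 0, 0, 0, 88, 0, 0, -93, 0, 0, 0, 88, 0, 0, -123, 0, 0, 0, 88, 0, 0, -153, 0, 0, 0, 88]' | python3 jog.py|sed -n '2p;4,5p'; echo '[0, -40, -5, 0, 0, 0, 88, 0, -80, -5, 0, 0, 0, 88, 0, -120, -5, 0, 0, 0, 88, 0, -160, -5, 0, 0, 0, 88, 0, -190, -5, 0, 0, 0, 88, 0, -200, -5, 0, 0, 0, 88, 0, -200, -5, 0, 0, 0, 88, 0, -200, -5, 0, 0, 0, 88]' | python3 jog.py | sed -n '1,2p'
python3 - <<'E'
from h import *; from cell import bot
c=bot.read_camera('top');s=bot.read_camera('side')
cv2.imwrite('pics/f.png',np.hstack([cv2.resize(c['img'][120:345,330:530],(400,450)),cv2.resize(s['img'][100:280,230:430],(400,450))])[:,:,::-1])
E
```

```text
eef_pos: [517.8, -267.2, 37.0]
force: [0.4, -1.5, 0.1]
width: 87.2
eef_pos: [517.5, -267.2, 191.9]
force: [1.2, 0.2, -0.7]
width: 87.8
clock: 36.58
eef_pos: [502.3, -466.9, 194.7]
```

View pics/f.png

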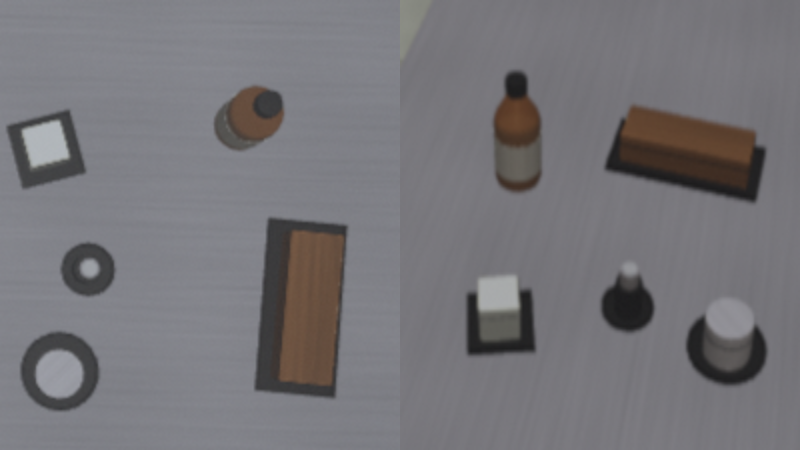

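All four pieces stand in their trays. The case looks right of centre in the top view, mostly from parallax, so I check it numerically.

Run:
```python
from h import *; from cell import bot
c=bot.read_camera('top');im=c['img'].astype(int)
br=((im[:,:,0]-im[:,:,2])>20).astype(np.uint8)
b=blobs(br,(450,222,512,325)); print(rect(c,b[0],38))
d=c['depth']; R,t=np.array(c['R']),np.array(c['t'])
m=cv2.erode(br,np.ones((7,7)));v,u=np.nonzero(m[222:325,450:512]);v+=222;u+=450
z=d[v,u];P=np.c_[(u-c['cx'])/c['fx']*z,(v-c['cy'])/c['fy']*z,z]; X=(P-t)@R
A=np.c_[X[:,:2]-X[:,:2].mean(0),np.ones(len(X))];print(np.linalg.lstsq(A,X[:,2],rcond=None)[0])
```

```text
[ 5.17654e+02 -2.65050e+02  1.69809e+02  5.93530e+01 -8.20000e-02]
[ 0.1511276   2.01110651 41.1762952 ]
```

The case is centred to 1 mm: (517.7,-265.1) against the tray's (517.8,-264.1). At z = 38 mm it measures 170 x 59 mm, so it lies flat.

```bash
python3 -c "from cell import bot; print(bot.finish_job())"
```

```text
the job is handed in; nothing more can be done
None
```

The pile is apart: the eyepiece, canister, square box and slide case each stand upright in their own trays, the bottle and jar weren't touched, and the job was handed in at about 37 s of the 112 s allowed (no verdict was returned).

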